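# Assemble the candlestick mould on the banding wheel

## Task

Put the plaster candlestick mould together for casting on its base, which is stuck to the banding wheel: pull the thick brass core (it makes the candle hole) out of its cork-lined hole in the wooden block and stand it in the hole of the base, then put the tall ring over it, then the short ring, and last the pouring ring with its wide funnel mouth upward. Every piece must sit fully home and level on the one below; leave the thin core in the block, drop nothing and knock no plaster piece over.

Things in the scene. Friction and masses are not known exactly. Their poses are not given: they have to be found in the camera images.
- base_seat (a point): Mould base, fixed on a grey banding wheel: plaster disc 84 mm across with a conical key 7 mm high in its middle (44 mm across at its foot, 39 at its top) and a 17 mm hole, 25 deep, down the middle. This point: on the axis, level with the disc's flat top round the key, 56 mm above the worktop, z up. The tall ring's underside rests at this level, the core's shoulder 7 mm above it, on the key.
- core_block: Wooden block 56 x 104 x 30 mm, fixed; origin at the centre of its underside, z up, y along its length. Two cork-lined holes in its top, 24 mm from its centre: thick core in the +y one, thin core in the -y one. All is free beside the cores across the block (along its x).
- thick_core: Thick brass peg, 60 mm long, upright, origin at the tip of its foot, z up. Foot 14 mm wide, 18 long, tapered tip; shoulder 26 wide, at 18 to 23 mm; smooth stem 22 mm wide from 23 to 60 mm: grip it there. Stands in the block, top 72 mm above the worktop; the cork holds the foot: pull straight up with about 10 N for 18 mm. Home in the base, its origin is 11 mm below base_seat.
- thin_core: Thin brass peg, which stays in the block: same form and length, but its stem is only 12 mm wide and its shoulder 20 mm.
- tall_ring: Tall plaster ring, loose, upright, 64 mm across; outside wall 46 mm high with one shallow groove, on top a key ring 6 mm higher (48 mm across at its foot, 44 at its top); bore 34 mm. Origin at the centre of its underside, z up; its turn does not matter. Recess below 47 mm wide, 8 deep, goes over the base's key with 1.5 mm play. 0.22 kg. Grip it across the outside.
- short_ring: Short plaster ring, loose, upright, 64 mm across; outside wall 30 mm high, on top a key ring 6 mm higher (42 mm across at its foot, 38 at its top); bore 28 mm. Origin at the centre of its underside, z up; turn does not matter. Recess below 51 mm wide, 7.5 deep, goes over the tall ring's key with 1.5 mm play; home, its origin is 46 mm above the tall ring's. Grip across the outside.
- pour_ring: Plaster pouring ring, loose, upright, 56 mm across, 28 high, wide funnel mouth (50 mm) on top, hole 24 mm. Origin at the centre of its underside, z up; turn does not matter. Recess below 45 mm wide, 7.5 deep, goes over the short ring's key with 1.5 mm play; home, its origin is 30 mm above the short ring's. Grip across the outside. Tool chest behind and vice at front right are taller.

How it is judged:
On the way, in this order (a step that is already met when the one before it is completed fails the run):
1. the thick core stands home in the base (z of thick_core in the frame of base_seat between -0.013 and -0.009 m and horizontal distance between thick_core and base_seat below 0.003 m and angle between thick_core's own z axis and vertical below 0.05 rad), for 0.2 s.
2. the tall ring is home on the base, over the core (all of step 1 and z of tall_ring in the frame of base_seat between -0.002 and 0.002 m and horizontal distance between tall_ring and base_seat below 0.004 m and angle between tall_ring's own z axis and vertical below 0.05 rad), for 0.2 s.
3. the short ring is home on the tall ring (all of step 2 and z of short_ring in the frame of tall_ring between 0.044 and 0.048 m and horizontal distance between short_ring and tall_ring below 0.004 m and angle between short_ring's own z axis and vertical below 0.05 rad), for 0.2 s.
4. the pouring ring is home on the short ring (all of step 3 and z of pour_ring in the frame of short_ring between 0.028 and 0.032 m and horizontal distance between pour_ring and short_ring below 0.004 m and angle between pour_ring's own z axis and vertical below 0.05 rad), for 0.2 s.
At the end, for the whole second after the job is handed in: Thick core in the base (3 mm off axis, 2 mm in height), tall ring on the base, short ring on it, pouring ring on top: each within 4 mm of the axis of the one below, 2 mm of its home height, level to 0.05 rad; thin core moved under 20 mm; all released and at rest (all of step 4 and distance of thin_core from where it was at the start of the episode below 0.02 m and linear speed of each of thick_core, tall_ring, short_ring, pour_ring below 0.02 m/s); the robot touches nothing.
It fails at once if a piece of the mould is dropped (moves faster than 0.7 m/s out of the grip) ((contact force between the fingers and thick_core below 0.01 N and linear speed of thick_core above 0.7 m/s) or (contact force between the fingers and tall_ring below 0.01 N and linear speed of tall_ring above 0.7 m/s) or (contact force between the fingers and short_ring below 0.01 N and linear speed of short_ring above 0.7 m/s) or (contact force between the fingers and pour_ring below 0.01 N and linear speed of pour_ring above 0.7 m/s)).
It fails at once if a plaster piece is knocked over (tilts more than 0.7 rad) (angle between any of tall_ring, short_ring, pour_ring's own z axis and vertical above 0.7 rad).
It fails at once if the thin core is pulled from the block (distance of thin_core from where it was at the start of the episode above 0.02 m).
It also fails if it takes over 112 s, if anything falls off the work surface, if the arm or the gripper's body presses on something with over 40 N, if the wrist force passes 120 N, or if a joint passes its speed limit or range.

## Robot

A 7-joint arm with a two-finger parallel gripper is mounted at the origin on a cart in front of the work surface, level with it; the furniture and walls round the work are solid. World frame = base frame: x ahead of the robot, y to its left, z up, the work surface at z = 0. Lengths are in m, angles in rad, forces in N, time in s.
With the tool pointing down it reaches from about 0.425 to 0.825 m from the base axis. Payload 3.6 kg.
Tool frame: the origin (TCP) lies where the fingers leave the gripper's body, on its centre line; the fingertips stand 73 mm ahead of it and the grasp point (between the pads) lies 54 mm ahead of it; z points along the fingers, y is the line along which they close (so a half turn about z gives the same grasp; the last joint's range is limited). The gripper opens to 85 mm and grips with 20 to 120 N. Pads are 22 mm wide; open, the fingers measure 114 mm over their backs; the gripper's body (76 mm by 85 mm) begins 54 mm behind the grasp point. The pads swing forward as they close: fully open they stand 13 mm farther back than shut.
Start: joints at [1.133, 0.615, -0.013, 1.423, 0.008, 1.103, -0.04], TCP at [0.26, -0.596, 0.304] pointing down, gripper open.
Joint ranges: [-3.12, 3.12], [-0.3, 2.06], [-1.34, 1.32], [0.26, 2.42], [-1.36, 4.5], [0.01, 1.98], [-2.84, 2.84]. Speed limits (rad/s): [2.79, 2.79, 3.14, 3.14, 3.14, 3.14, 3.14].

## Interface

Orientations are given as a unit quaternion [x, y, z, w].
In Python, from station import arm, snapshot, camera_info, ticket gives the robot as it stands. Calls block until the motion is done:
- arm.movep(position, orientation): joint-space move of the TCP to a pose.
- arm.line_to(position, velocity=0.15, ori=None): straight line of the TCP; ori=None keeps the orientation; velocity is the mean speed in m/s.
- arm.move_j(angles): joint-space move.
- arm.move_gripper(opening, effort=None): opening from 0.0 (shut) to 1.0 (fully open); effort is the grip in N (None keeps the last); returns when the fingers have stopped.
- arm.pause(seconds).
- arm.ik(position, orientation): joint angles nearest the present ones, or None.
- snapshot(name): name is "scene" or "top" or "wrist"; returns the picture (480x640x3 uint8, blue, green, red); there is no depth.
- camera_info(name): a dict with "fx", "fy", "cx", "cy" (pixels), "dist_coeffs" ([k1, k2, p1, p2, k3] as OpenCV has them; the pictures are not rectified), "R" (3x3) and "t" (3): a world point X has camera coordinates R X + t; the wrist camera has in their place "T_tool_cam" (4x4, takes a point from camera to tool coordinates, whose origin is the TCP and whose axes are the flange's). Camera axes: x right, y down, z forward; pixel columns grow to the right and rows downward; lengths in m; the calibration is good to about 2 mm. A picture is of the moment at which its call begins: read the wrist's pose just before it. camera_info takes no time and is no camera call.
A pose or a line that the arm cannot do raises arm.MotionError and nothing moves.
- ticket.finish_job(): hands the job in; it is judged then, once.
Readings, each from a call of its own:
- arm.read_time(): time.
- arm.read_joint_positions(): joint angles.
- arm.read_dq(): joint speeds.
- arm.read_effort(): joint torques, N m.
- arm.read_tool_pos(): TCP position.
- arm.read_eef_rot(): TCP orientation.
- arm.read_ft_force(): force on the tool from outside, world axes, zero at the start.
- arm.read_wrist_torque(): the same for the moment, N m.
- arm.read_opening(): opening from 0.0 (shut) to 1.0 (fully open).
- arm.read_finger_force(): force on a finger pad.
Only numpy, scipy, OpenCV 4.12 (cv2) and the standard library are available. Lean on these libraries where they do the work, as an engineer would, in place of code of your own. Each camera call takes 0.05 s, during which the arm holds its last target. There are 200 camera calls.

## Working session

There is one attempt and no reset: what is moved stays moved. The work goes in short steps, each a Python script; the robot and the scene stay as the last script left them, time stands still between calls to the robot, and variables do not carry over. Pictures are saved under pics/ and viewed, at most 14 in all, crops included, and the job is handed in when it is done.

```bash
mkdir -p pics; python3 - <<'E'
from station import arm, snapshot, camera_info
import cv2
for n in ("scene","top"):
    cv2.imwrite(f"pics/{n}0.png",snapshot(n)); c=camera_info(n); print(n,c)
print(camera_info("wrist"),arm.read_tool_pos(),arm.read_eef_rot(),arm.read_time())
E
```

```text
scene {'fx': 546.9163914940688, 'fy': 546.9163914940688, 'cx': 312.6609536746046, 'cy': 230.83482879847006, 'dist_coeffs': array([-0.02268556,  0.        ,  0.        ,  0.        ,  0.        ]), 'R': array([[-0.65571915, -0.75492227, -0.01116983],
       [-0.54758921,  0.48571256, -0.68134379],
       [ 0.51978693, -0.44065369, -0.73187832]]), 't': array([0.53598236, 0.20794472, 0.73453189])}
top {'fx': 537.8218391664668, 'fy': 537.8218391664668, 'cx': 319.72737741341604, 'cy': 244.37653198377237, 'dist_coeffs': array([0.00539735, 0.        , 0.        , 0.        , 0.        ]), 'R': array([[-0.02572537, -0.99933304, -0.02591692],
       [-0.98441613,  0.02983591, -0.1733052 ],
       [ 0.17396287,  0.02105469, -0.98452711]]), 't': array([0.28437287, 0.49786018, 1.02034315])}
{'fx': 372.1158354735653, 'fy': 372.1158354735653, 'cx': 327.18497137366825, 'cy': 232.60681245579212, 'dist_coeffs': array([-0.05413553,  0.        ,  0.        ,  0.        ,  0.        ]), 'T_tool_cam': array([[-9.16442213e-05, -9.61306790e-01, -2.75480031e-01,
         6.99988095e-02],
       [ 9.99999472e-01,  1.93930161e-04, -1.00940367e-03,
        -1.07211024e-04],
       [ 1.02377049e-03, -2.75479978e-01,  9.61306264e-01,
        -7.01468373e-02],
       [ 0.00000000e+00,  0.00000000e+00,  0.00000000e+00,
         1.00000000e+00]])} [ 0.25998315 -0.59518456  0.30284664] [ 9.78870043e-01  2.04480068e-01 -2.57410871e-04 -1.12928860e-03] 0.1
```

View pics/scene0.png

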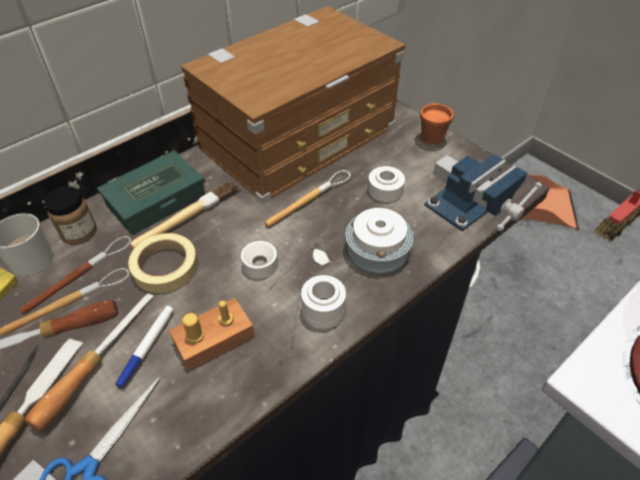

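View pics/top0.png

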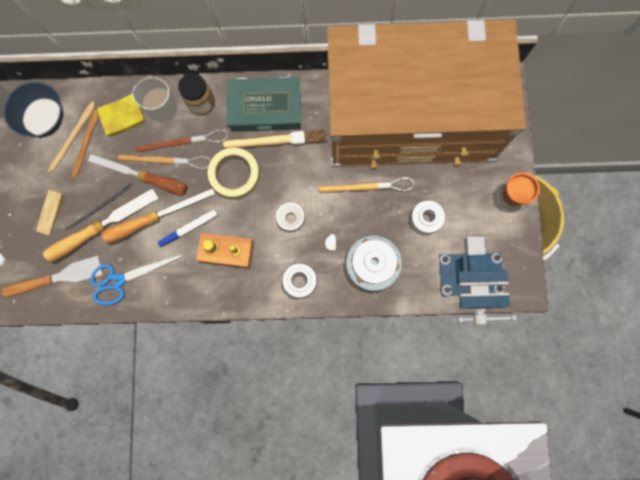

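The scene view shows the block with both cores at (212,333), tall ring (324,302), base on the wheel (380,232), short ring (386,183) and pouring ring (259,260). In the top view they are at (224,250), (299,281), (375,262), (428,216) and (290,216). I'll enlarge the top view to read them more closely.

```bash
python3 - <<'E'
import cv2
i=cv2.imread("pics/top0.png")[190:310,185:455]
cv2.imwrite("pics/topz.png",cv2.resize(i,None,fx=2.96,fy=2.96,interpolation=cv2.INTER_CUBIC))
E
```

```text
(no output)
```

View pics/topz.png

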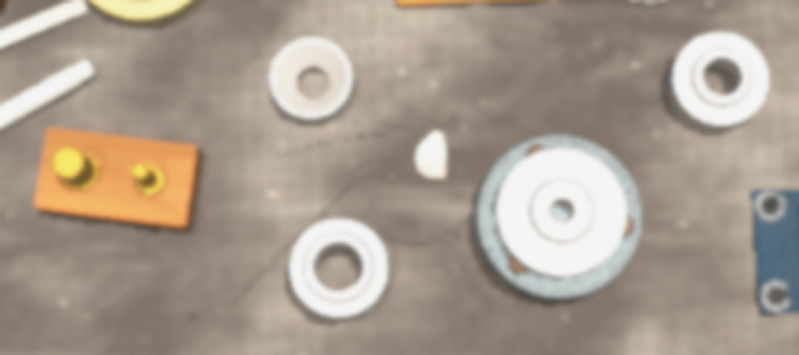

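In the crop, the thick core's top is at (68,161), thin at (144,173), pouring ring (311,79), tall ring (338,266), base hole (562,210) and short ring (720,76).

```bash
cat > h.py <<'E'
from station import arm, snapshot, camera_info, ticket
import numpy as np, cv2
from scipy.spatial.transform import Rotation as Rn
def cam(n,pose=None):
    c=camera_info(n); K=np.array([[c["fx"],0,c["cx"]],[0,c["fy"],c["cy"]],[0,0,1]])
    if n!="wrist": R,t=np.array(c["R"]),np.array(c["t"])
    else:
        p,q=pose; W=np.eye(4); W[:3,:3]=Rn.from_quat(q).as_matrix(); W[:3,3]=p
        M=np.linalg.inv(W@c["T_tool_cam"]); R,t=M[:3,:3],M[:3,3]
    return K,np.array(c["dist_coeffs"]),R,t
def ray(uv,z,C):
    K,D,R,t=C; d=R.T@np.r_[cv2.undistortPoints(np.array([[uv]],float),K,D)[0,0],1]; o=-R.T@t
    return o+d*(z-o[2])/d[2]
def proj(X,C):
    K,D,R,t=C
    return cv2.projectPoints(np.atleast_2d(X).astype(float),cv2.Rodrigues(R)[0],t,K,D)[0][:,0]
def pose(): return arm.read_tool_pos(),arm.read_eef_rot()
def quat(yaw): # tool down, tool y axis (closing line) along angle yaw
    y=np.array([np.cos(yaw),np.sin(yaw),0]); z=np.array([0,0,-1.]); x=np.cross(y,z)
    return Rn.from_matrix(np.c_[x,y,z]).as_quat()
E
python3 - <<'E'
from h import *
C=cam("top")
P=dict(thick=(68,161,.072),thin=(144,173,.072),pour=(311,79,.028),tall=(338,266,.052),base=(562,210,.063),short=(720,76,.036),c1=(48,128,.03),c2=(201,146,.03),c3=(188,228,.03),c4=(35,208,.03))
S=cam("scene")
for k,(u,v,z) in P.items():
    X=ray((185+(u+.5)/2.96-.5,190+(v+.5)/2.96-.5),z,C); print(k,X.round(4),np.hypot(*X[:2]).round(3),proj(X,S).round(0))
print(arm.read_joint_positions(), Rn.from_quat(arm.read_eef_rot()).as_matrix().round(2))
E
```

```text
thick [0.5085 0.4882 0.072 ] 0.705 [[188. 319.]]
thin [0.499  0.4379 0.072 ] 0.664 [[223. 303.]]
pour [0.569  0.3305 0.028 ] 0.658 [[258. 255.]]
tall [0.4362 0.3128 0.052 ] 0.537 [[322. 290.]]
base [0.4676 0.1645 0.063 ] 0.496 [[379. 224.]]
short [0.5604 0.0512 0.036 ] 0.563 [[385. 176.]]
c1 [0.5397 0.5121 0.03  ] 0.744 [[167. 331.]]
c2 [0.5239 0.4065 0.03  ] 0.663 [[235. 297.]]
c3 [0.4675 0.4156 0.03  ] 0.626 [[253. 325.]]
c4 [0.4843 0.5203 0.03  ] 0.711 [[183. 361.]]
[ 1.1324847   0.61583849 -0.01262273  1.42472886  0.00811913  1.1033923
 -0.04042542] [[ 0.92  0.4  -0.  ]
 [ 0.4  -0.92  0.  ]
 [-0.   -0.   -1.  ]]
```

```bash
python3 - <<'E'
from h import *
T=dict(base=(.4676,.1645,.06),thick=(.5085,.4882,.057),pour=(.569,.3305,.018),tall=(.4362,.3128,.025),short=(.5604,.0512,.018))
for k,p in T.items():
    for y in (-148.5,-98.5,-45,-8.5,0,45,90,135,171.5):
        r=[arm.ik(np.array(p)+[0,0,h],quat(np.radians(y))) for h in (.054,.2)]
        print(k,y,[None if a is None else np.round(a,2).tolist() for a in r])
E
```

```text
base -148.5 [[-0.57, 0.69, 0.28, 2.05, -0.41, 0.45, -2.56], [-1.07, 0.68, 1.13, 1.94, -0.73, 1.02, -2.19]]
base -98.5 [[-0.43, 0.67, 0.07, 2.05, -0.11, 0.42, -1.99], [-0.24, 0.44, -0.2, 1.91, 0.12, 0.8, -2.23]]
base -45 [[-0.3, 0.67, -0.12, 2.04, 0.18, 0.43, -1.34], [-0.03, 0.47, -0.51, 1.91, 0.3, 0.84, -1.48]]
base -8.5 [[-0.23, 0.68, -0.23, 2.04, 0.34, 0.45, -0.86], [0.05, 0.5, -0.64, 1.91, 0.39, 0.86, -0.93]]
base 0 [[-0.21, 0.68, -0.26, 2.04, 0.37, 0.46, -0.74], [0.07, 0.51, -0.67, 1.9, 0.41, 0.87, -0.8]]
base 45 [[-0.15, 0.7, -0.35, 2.04, 0.49, 0.49, -0.08], [0.18, 0.56, -0.85, 1.9, 0.52, 0.92, -0.14]]
base 90 [[-0.15, 0.7, -0.36, 2.04, 0.5, 0.49, 0.7], [0.27, 0.62, -1.02, 1.9, 0.64, 0.99, 0.53]]
base 135 [[0.21, 0.88, -0.96, 2.03, 1.04, 0.83, 0.97], [0.33, 0.68, -1.15, 1.9, 0.72, 1.05, 1.22]]
base 171.5 [[0.29, 0.99, -1.15, 2.03, 1.15, 0.99, 1.51], [0.33, 0.68, -1.15, 1.9, 0.72, 1.05, 1.86]]
thick -148.5 [[-0.3, 1.18, -1.15, 1.4, 1.09, 1.26, 2.16], [-0.31, 0.99, -1.15, 1.28, 0.88, 1.4, 2.29]]
thick -98.5 [[-0.8, 0.9, 0.01, 1.42, -0.01, 0.82, -2.51], [-0.58, 0.78, -0.43, 1.29, 0
[... 2801 characters left out ...]
-45 [[-0.08, 0.8, -0.07, 1.87, 0.12, 0.47, -1.03], [0.0, 0.59, -0.21, 1.78, 0.16, 0.79, -1.07]]
short -8.5 [[-0.0, 0.81, -0.2, 1.87, 0.31, 0.49, -0.57], [0.1, 0.6, -0.36, 1.78, 0.28, 0.81, -0.54]]
short 0 [[0.02, 0.81, -0.23, 1.87, 0.36, 0.5, -0.46], [0.12, 0.61, -0.39, 1.78, 0.3, 0.82, -0.42]]
short 45 [[0.12, 0.84, -0.41, 1.87, 0.59, 0.56, 0.11], [0.23, 0.64, -0.57, 1.77, 0.44, 0.86, 0.24]]
short 90 [[0.25, 0.89, -0.62, 1.86, 0.82, 0.67, 0.69], [0.33, 0.69, -0.75, 1.77, 0.57, 0.92, 0.9]]
short 135 [[0.49, 1.13, -1.15, 1.85, 1.22, 1.08, 1.18], [0.51, 0.85, -1.15, 1.76, 0.87, 1.13, 1.42]]
short 171.5 [[-0.42, 0.86, 0.47, 1.88, -0.69, 0.57, -2.78], [0.51, 0.85, -1.15, 1.76, 0.87, 1.13, 2.06]]
```

```bash
cat >> h.py <<'E'
Y=np.radians(-8.5)
def rect(img,C,c,z,half=.06,s=4000):
    """image rectified onto plane height z around c; returns img; pixel (j,i)-> x=c0+(half-i/s), y=c1+(half-j/s)"""
    n=int(2*half*s); a=half-np.arange(n)/s
    X=np.stack(np.broadcast_arrays(c[0]+a[:,None],c[1]+a[None,:],z),-1).reshape(-1,3)
    m=proj(X,C).astype(np.float32).reshape(n,n,2)
    return cv2.remap(img,m[...,0],m[...,1],cv2.INTER_LINEAR)
def look(c,z,h=.19,q=None):
    arm.movep([c[0],c[1],z+h],quat(Y) if q is None else q); P=pose(); im=snapshot("wrist"); return im,cam("wrist",P)
E
python3 - <<'E'
from h import *
o=[]
for n,c,z in (("base",(.4676,.1645),.063),("thick",(.5085,.4882),.072)):
    im,C=look(c,z); cv2.imwrite(f"pics/w_{n}.png",im); np.savez(f"w_{n}.npz",R=C[2],t=C[3])
    o.append(rect(im,C,c,z)); print(n,pose()[0],arm.read_time())
cv2.imwrite("pics/r1.png",cv2.resize(np.hstack(o),(800,400)))
E
```

```text
base [0.46808469 0.16360611 0.25291775] 2.9333
thick [0.51017878 0.48592536 0.26201245] 4.225
```

View pics/r1.png

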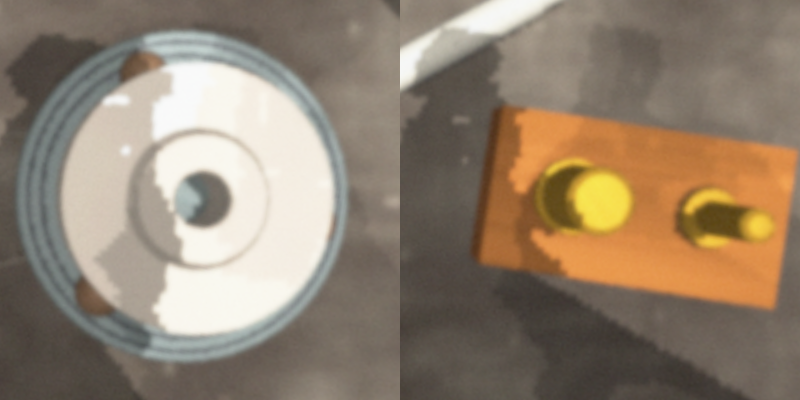

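The base hole is at (203,199) in the left rectified view and the thick core's top at (601,201) in the right. Both agree with the top camera to within 1 mm. Next I check how well the arm settles, then grasp the core.

```bash
cat >> h.py <<'E'
def go(p,v=.15,tol=.0006,n=3,q=None):
    p=np.array(p,float); cmd=p.copy()
    for k in range(n+1):
        arm.line_to(cmd,v if k==0 else .05,ori=quat(Y) if q is None else q); arm.pause(.1)
        e=p-arm.read_tool_pos()
        if np.linalg.norm(e)<tol: break
        cmd=cmd+e
    return e
E
python3 - <<'E'
from h import *
print(pose()[0],arm.read_time(),arm.read_ft_force())
c=(.5082,.4879)
arm.move_gripper(.6)
print(go([*c,.16]),arm.read_time(), Rn.from_quat(pose()[1]).as_matrix().round(3))
print(go([*c,.110]),arm.read_time(),arm.read_ft_force(),arm.read_opening())
arm.move_gripper(0,60)
print(arm.read_opening(),arm.read_finger_force(),arm.read_ft_force(),pose()[0],arm.read_time())
E
```

```text
[0.51017878 0.48592536 0.26201245] 4.225 [-0.62735808 -0.33414156 -0.68648692]
[ 3.57805372e-05 -2.74855167e-06  2.61918765e-04] 6.2917 [[ 0.148  0.989  0.   ]
 [ 0.989 -0.148  0.   ]
 [ 0.     0.    -1.   ]]
[1.55055245e-04 1.15944471e-05 4.25973165e-04] 7.575 [-0.31593436  0.6560907   0.93941181] 0.598660674468056
0.2319916954771547 58.50051820278168 [-0.44828642 -0.27672983  1.39915501] [0.50815848 0.48779277 0.10969317] 7.9583
```

```bash
python3 - <<'E'
from h import *
c=(.5082,.4879)
p=pose()[0]
arm.line_to([*c,p[2]+.03],.04,ori=quat(Y)); print(arm.read_ft_force(),pose()[0])
arm.line_to([*c,.21],.2); print(arm.read_ft_force(),arm.read_opening(),arm.read_finger_force())
arm.line_to([.4679,.1636,.21],.25,ori=quat(Y)); print(go([.4679,.1636,.19]))
cv2.imwrite("pics/hold.png",snapshot("wrist")); cv2.imwrite("pics/s1.png",snapshot("scene")[150:330,280:480]); print(arm.read_time())
E
```

```text
[ 0.54795955  0.32163508 -1.28236842] [0.50812299 0.48781677 0.14003227]
[-0.58434343 -0.91276869 -1.67148363] 0.2318011694657343 60.148690938949585
[ 1.19169239e-04 -2.23987208e-05  2.59905949e-04]
12.0
```

View pics/hold.png

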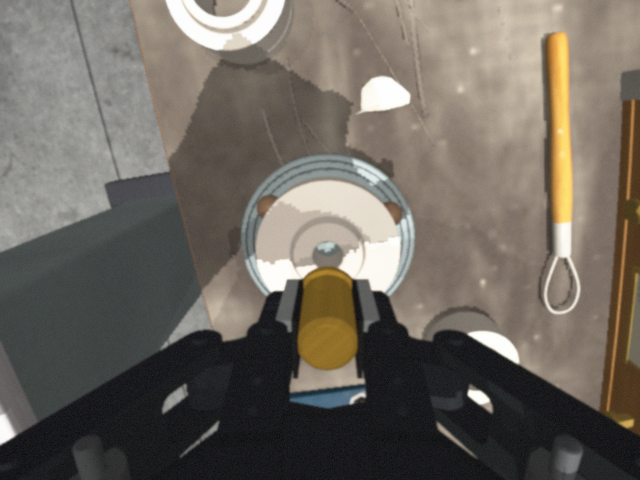

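The core is held centred at (328,320), over the base hole at (327,252). Now I lower it with force checks.

```bash
cat >> h.py <<'E'
def lower(c,z0,z1,fmax=6,step=.003,v=.04,q=None):
    """step down until upward force rises; returns z, force"""
    f0=arm.read_ft_force()
    for z in np.r_[np.arange(z0,z1,-step),z1]:
        arm.line_to([*c,z],v,ori=quat(Y) if q is None else q); f=arm.read_ft_force()-f0
        if f[2]>fmax: break
    arm.pause(.1); return pose()[0].round(4),(arm.read_ft_force()-f0).round(2)
E
python3 - <<'E'
from h import *
b=(.4679,.1636)
go([*b,.168]); print(lower(b,.166,.1415),arm.read_time())
E
```

```text
(array([0.4683, 0.1639, 0.1426]), array([-0.52, -0.51,  6.45])) 14.7417
```

```bash
python3 - <<'E'
from h import *
arm.move_gripper(.6); arm.line_to([.468,.1638,.25],.2,ori=quat(Y)); arm.move_gripper(1.0)
o=[]
for n,c,z in (("core",(.4679,.1636),.105),("tall",(.4362,.3128),.052),("pour",(.569,.3305),.028),("short",(.5604,.0512),.036)):
    arm.movep([*c,z+.19],quat(Y)); arm.pause(.05); P=pose(); im=snapshot("wrist"); C=cam("wrist",P)
    cv2.imwrite(f"pics/w_{n}.png",im); np.savez(f"w_{n}.npz",R=C[2],t=C[3]); o.append(cv2.resize(rect(im,C,c,z,.05),(300,300))); print(n,P[0].round(4),arm.read_time())
cv2.imwrite("pics/r2.png",np.vstack([np.hstack(o[:2]),np.hstack(o[2:])]))
E
```

```text
core [0.4679 0.1635 0.2953] 16.6833
tall [0.4369 0.3113 0.2414] 17.475
pour [0.5686 0.3298 0.2182] 18.175
short [0.5605 0.0538 0.2265] 19.3583
```

View pics/r2.png

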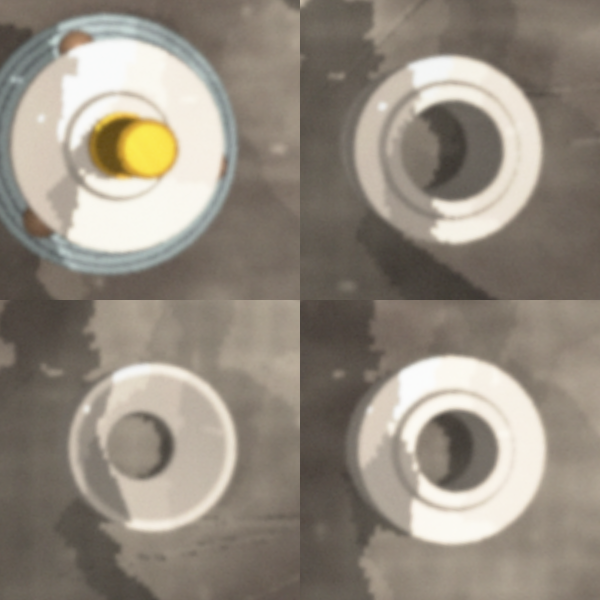

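The core stands centred in the base at (148,149). Reading bores and rims in the other views (3 px/mm): tall ring (452,151), pouring ring (153,447), short ring (456,451). That gives tall ring (0.4359, 0.3120), pouring ring (0.570, 0.3295) and short ring (0.5601, 0.0490). Tall ring next.

```bash
cat >> h.py <<'E'
def pick(c,zg,F=50):
    arm.movep([*c,zg+.12],quat(Y)); go([*c,zg+.06]); print("down",go([*c,zg],.1).round(4),arm.read_ft_force().round(1))
    arm.move_gripper(0,F); print("grip",arm.read_opening(),arm.read_finger_force(),pose()[0].round(4),arm.read_ft_force().round(1))
    z=pose()[0][2]; arm.line_to([*c,z+.02],.08,ori=quat(Y)); arm.line_to([*c,.26],.2,ori=quat(Y)); print("up",arm.read_ft_force().round(1),arm.read_opening(),arm.read_time()); return z
def place(b,zg,under,F=6):
    arm.line_to([*b,.26],.25,ori=quat(Y)); z=under+zg
    go([*b,z+.016],.15); r=lower(b,z+.013,z-.0015,fmax=F); print("placed",r,"expected z",round(z,4),arm.read_time()); return r
E
python3 - <<'E'
from h import *
z=pick((.4359,.3120),.077); r=place((.4681,.1639),z,.056)
E
```

```text
down [0.0001 0.     0.0002] [-0.3 -0.7  0.5]
grip 0.7332846901114046 54.83948864042759 [0.4359 0.312  0.0772] [-0.1 -1.4  4.6]
up [ 0.6  0.5 -2.9] 0.7331216319250302 25.0917
placed (array([0.4682, 0.1641, 0.1331]), array([-1.88, -1.74, 12.49])) expected z 0.1332 29.1417
```

Seated at the expected height. I release it, check it, and fetch the short ring.

```bash
python3 - <<'E'
from h import *
arm.move_gripper(1.0); b=(.4681,.1639)
arm.line_to([*b,.295],.2,ori=quat(Y)); arm.pause(.1); P=pose(); im=snapshot("wrist"); C=cam("wrist",P)
o=cv2.resize(rect(im,C,b,.108,.05),(400,400)); s=cv2.resize(snapshot("scene")[150:290,300:440],(400,400))
cv2.imwrite("pics/r3.png",np.hstack([o,s]))
arm.movep([.5601,.0490,.20],quat(Y)); print(arm.read_time())
E
```

```text
31.4
```

View pics/r3.png

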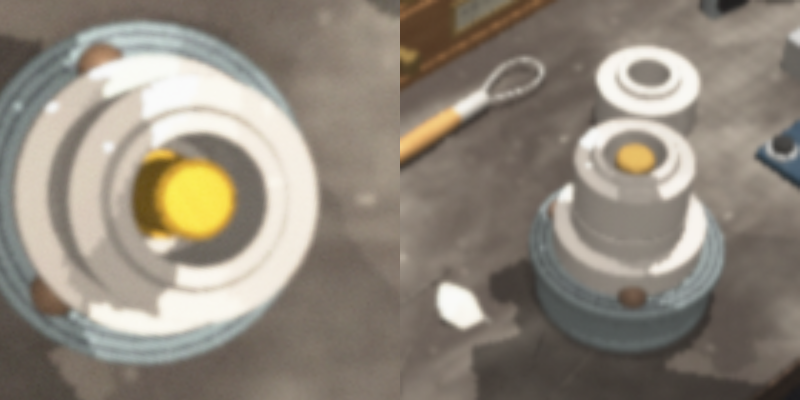

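The tall ring's bore is at (200,199), dead on the axis with the core inside, and the scene view shows it level on the disc. Now the short ring.

```bash
python3 - <<'E'
from h import *
z=pick((.5601,.0490),.072); r=place((.4681,.1639),z,.102)
E
```

```text
down [ 0.0001 -0.0001  0.0002] [-0.2  0.5 -0.5]
grip 0.7430710247429472 54.47199392627226 [0.5601 0.0491 0.0724] [-1.2 -1.   4.9]
up [ 0.1 -0.4 -2.7] 0.74231547946971 36.2917
placed (array([0.4683, 0.1641, 0.1743]), array([-2.91, -1.37, 11.35])) expected z 0.1744 40.05
```

```bash
python3 - <<'E'
from h import *
arm.move_gripper(1.0); b=(.4681,.1639)
arm.line_to([*b,.32],.2,ori=quat(Y)); arm.pause(.1); P=pose(); im=snapshot("wrist"); C=cam("wrist",P)
o=cv2.resize(rect(im,C,b,.138,.05),(400,400)); s=cv2.resize(snapshot("scene")[130:270,310:450],(400,400))
cv2.imwrite("pics/r4.png",np.hstack([o,s]))
z=pick((.5700,.3295),.073)
E
```

```text
down [ 0.0001 -0.      0.0003] [ 0.3 -0.1  0.1]
grip 0.6386536268889625 52.96464140759781 [0.5701 0.3298 0.0732] [0.3 0.  2.1]
up [ 0.3  0.2 -0.9] 0.6366402563067806 47.1
```

View pics/r4.png

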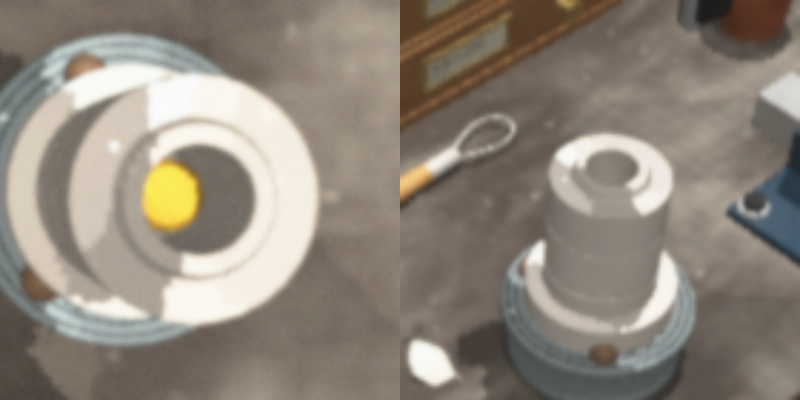

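The short ring is seated, with its bore at about (199,199), flush and level on the tall ring. The pouring ring is in the gripper.

```bash
python3 - <<'E'
from h import *
b=(.4681,.1639)
r=place(b,.0732,.132)
arm.move_gripper(1.0); arm.line_to([*b,.35],.2,ori=quat(Y)); arm.pause(.1); P=pose(); im=snapshot("wrist"); C=cam("wrist",P)
o=cv2.resize(rect(im,C,b,.160,.05),(400,400)); s=cv2.resize(snapshot("scene")[110:250,310:450],(400,400))
cv2.imwrite("pics/r5.png",np.hstack([o,s])); print(arm.read_time(),arm.read_ft_force())
E
```

```text
placed (array([0.4683, 0.1642, 0.205 ]), array([-1.9 , -1.46,  9.77])) expected z 0.2052 50.8333
52.3333 [-1.00559817  0.07992959 -0.19144666]
```

View pics/r5.png

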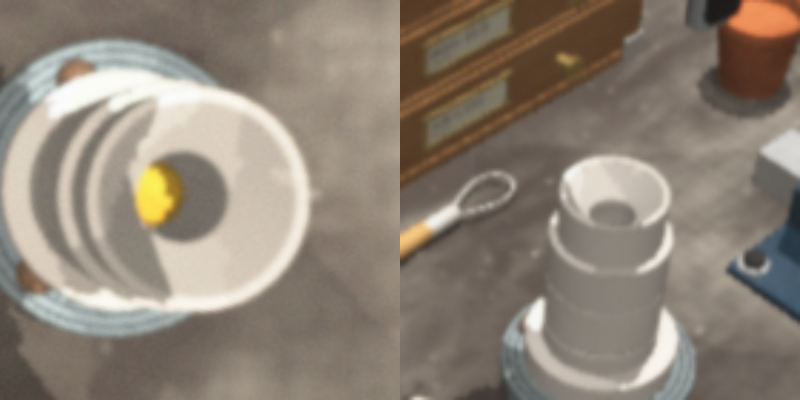

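The stack is complete and level, with the funnel mouth up and its rim centred at about (199,198). The gripper is clear, so I'm handing it in.

```bash
python3 -c "
from station import ticket
print(ticket.finish_job())"
```

```text
the job is handed in; nothing more can be done
None
```

The mould is assembled and handed in at about 52 s of the 112 s allowed: thick core, tall ring, short ring and pouring ring each seated within 0.2 mm of the expected height, funnel mouth up, thin core left in the block; the hand-in returned no verdict.

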